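Stand the toppled bookend up against the picture books

TASK

The wooden dog bookend at the open end of the row of picture books has toppled over and lies on its back. Without gripping or lifting it, push on its foot plate to tip it back up onto its foot, then push it along the shelf until the back of its upright rests flat against the last book with its whole width on the cover. Leave the books standing and do not disturb the toys around them.

Things in the scene. Friction and masses are not known exactly. Their poses are not given: they have to be found in the camera images.
- bookend: Loose L-shaped wooden bookend, 90 mm wide (y), 0.45-0.7 kg, foot weighted; lies on its back, head towards the books. Origin: middle of the heel edge (back of upright meets underside of foot), at shelf height; it tips about it. x: heel to head, level at the start, straight up when standing. z: out of the back through the upright along the foot; up at the start, away from the books when standing.
- upright_back (a point): Point on the flat back of the bookend's upright, 60 mm from the heel, mid-width; axes as the bookend's. The back is the plane z = 0, on the shelf at the start. The upright is 20 mm thick and 130 mm from the foot's underside to the rounded head, with a dog face carved on the inner side.
- foot_inner (a point): Point on the inner face of the bookend's foot plate, 75 mm from the heel (75 mm above the shelf at the start), mid-width. The plate is 28 mm thick, 90 by 90 mm, and stands like a wall at the start. Pushed here away from the books with 1.5 to 3 N the bookend tips about its heel, passes its balance after some 35 degrees and falls onto its foot; below 55 mm it may slide instead.
- foot_end (a point): Centre of the free end face of the bookend's foot plate, 90 mm from the heel (top of the wall at the start; when standing, the end farthest from the books, 14 mm above the shelf; the plate is 28 mm high). Standing, the bookend slides under a push of 2 to 5 N here.
- book: The last, outermost picture book of the row, loose, blue cloth cover, standing upright: 28 mm thick (along its x), 150 mm deep (y), 185 mm high (z), 0.4 kg. Origin: centre of its underside. x axis: level, away from the bookend into the row. The fixed books start 2 mm behind it and carry it when it is pushed.
- book_face (a point): Centre of the lower edge of the book's outer cover (the cover that looks towards the bookend), at shelf height; axes as the book's. The cover reaches 75 mm to either side along y.
- row: The fixed row of four picture books (each 20 to 30 mm thick, 170 to 200 mm high, up to 150 mm deep, 102 mm along the row in all), with a matching bookend standing at its far end as it should. Fixed to the shelf. Origin: at shelf height in the middle of the row's near face (the one beside the loose book); x axis along the row, away from the loose book.
- car: Bystander: loose red toy car, 88 mm long, 44 mm wide, 47 mm high, some 12 cm or more past the place where the foot comes down, away from the books. Origin: centre of its underside. Leave alone.
- dog: Bystander: loose porcelain dog sitting on a 75 mm by 50 mm base, 104 mm high, beyond the bookend. Origin: centre of its underside. Leave alone.
- doll: Bystander: loose turned wooden doll, 50 mm across, 88 mm high, beyond the bookend. Origin: centre of its underside. Leave alone.
Not all that is in view belongs to the job. Of the things shaped like the book, the blue one is meant. Several things look just like the bookend: the one meant starts farthest to the robot's right.

How it is judged:
By the outcome, as a careful person would: the job done as asked, in the order asked, and still so for the second after the job is handed in, with the robot touching nothing.
It also fails if it takes over 48 s, if anything falls off the work surface, if the arm or the gripper's body presses on something with over 40 N, if the wrist force passes 120 N, or if a joint passes its speed limit or range.

ROBOT

A 6-joint arm with a two-finger parallel gripper is mounted at the origin on the work surface. World frame = base frame: x ahead of the robot, y to its left, z up, the work surface at z = 0. Lengths are in m, angles in rad, forces in N, time in s.
With the tool pointing down it reaches from about 0.4 to 0.825 m from the base axis. Payload 7 kg.
Tool frame: the origin (TCP) lies at the very end of the fingers, on their centre line; the grasp point (between the pads) lies 19 mm behind it (arm.grasp_offset is the distance from the TCP to the grasp point, in m); z points along the fingers, y is the line along which they close (so a half turn about z gives the same grasp; the last joint's range is limited). The gripper opens to 88 mm and grips with 3 to 60 N. Pads are 19 mm wide; open, the fingers measure 130 mm over their backs; the gripper's body (78 mm by 193 mm) begins 47 mm behind the grasp point.
Start: joints at [1.6, 0.359, 0.012, 0, -1.224, -0.288], TCP at [0.173, 0.652, 0.227] pointing down, gripper open.
Joint ranges: [-3.07, 3.07], [-1.43, 2.12], [-1.02, 1.25], [-3.03, 1.67], [-3.05, -0], [-3.03, 3.03]. Speed limits (rad/s): [2.39, 2.39, 3.01, 3.14, 3.14, 3.14].

INTERFACE

Orientations are given as [roll, pitch, yaw] about the fixed x, y, z axes, in that order (R = Rz(yaw) Ry(pitch) Rx(roll)).
In Python, from station import get_state, cams, arm, nets gives the robot as it stands.
- The arm moves only by the shell command python3 -m creep 'ROWS' [FORCE]. ROWS is a JSON object of lists of equal length, an entry for each row: "translation": the shift along the world's x, y, z in mm, a list of three; "spin": the turn about the world's z in rad; "gripper": the opening, from 0 (shut) to 1 (fully open). In form: {"translation": [[dx, dy, dz], ...], "spin": [spin, ...], "gripper": [gripper, ...]}. A call has 1 to 8 rows; each row shifts and turns the commanded pose from where the row before left it; what a row does not reach is not made up. A row lasts 1/10 s, in which the tool goes at most 50 mm and 8.59 degrees, less where a joint would pass 70% of its speed; a pose out of reach is approached as far as the arm can. A call is refused whole if a number of a shift passes 50 or a number of a turn 0.15, either way. A call with a gripper value outside its range is refused whole. The fingers move at their own pace and stop on an object; FORCE is the grip in N (left out, the last holds). Time passes only in rows, so rows that do not move let the fingers close. It gives the time, the measured TCP pose, the force, the opening and the grip force at its end, in the units of the state.
- get_state(): the state, without advancing time (a new reading comes with each control period).
- cams.grab_frame(name): name is "scene" or "top" or "wrist"; returns a dict with "img" (420x560x3 uint8, red, green, blue), "mtx" (3x3 intrinsics, pixels), "D" ([k1, k2, p1, p2, k3] as OpenCV has them; the pictures are not rectified), "R" (3x3) and "t" (3): a world point X has camera coordinates R X + t. Camera axes: x right, y down, z forward; pixel columns grow to the right and rows downward; lengths in m; the calibration is good to about 2 mm. A picture is of the moment at which its call begins. There is no depth.
- arm.job_done(): hands the job in; it is judged then, once.
Trained networks look in the newest picture that a camera, given by its name, has taken for a name from the list of things; names that differ only in an ending like _2 or _b are one class to them, and where a whole thing is asked for, a point or a joint stands for the part that bears it (a point fixed in the world has none). Each returns a list of dicts, best first, with "confidence" (0 to 1); they miss things now and then, are a little off and sometimes report something else, mostly with a low value. They report only what shows in the picture. A call takes as long as a camera call. They do not tell look-alikes from the thing itself.
- nets.search_frame(camera, label): "centre" ([x, y, z] in m, in world coordinates, good to about 4 mm: the middle of the surface that is visible of it).
- nets.pinpoint(camera, label): "centre" ([x, y, z] in m, in world coordinates, good to about 4 mm: a listed point, or the origin of a listed thing).
The state is a dict: "t": time; "q": joint angles; "qd": joint speeds; "joint_efforts": joint torques, N m; "eef_pos": TCP position; "ee_rot": TCP orientation; "force": force on the tool from outside, world axes, zero at the start; "moment": the same for the moment, N m; "width": finger opening in m; "gripper_force": force on a finger pad.
Only numpy, scipy, OpenCV 4.12 (cv2) and the standard library are available. Lean on these libraries where they do the work, as an engineer would, in place of code of your own. Each camera call takes 0.05 s, during which the arm holds its last target. There are 200 camera calls.

## Working session

There is one attempt and no reset: what is moved stays moved. The work goes in short steps, Python scripts to look and compute and a shell command to move; the robot and the scene stay as the last step left them, time stands still between calls to the robot, and variables do not carry over. Pictures are saved under pics/ and viewed, at most 10 in all, crops included, and the job is handed in when it is done.

```bash
mkdir -p pics; python3 - <<'E'
from station import get_state,cams,arm,nets
import cv2
for c in("scene","top"):
    f=cams.grab_frame(c); cv2.imwrite(f"pics/{c}0.png",f["img"][:,:,::-1])
    print(c,f["R"].round(3).tolist(),f["t"].round(3).tolist(),f["mtx"].round(1).tolist())
    for l in("bookend","upright_back","foot_inner","foot_end","book","book_face","row","car","dog","doll"):
        print(l,[(d["centre"].round(3).tolist() if hasattr(d["centre"],"round") else [round(v,3) for v in d["centre"]],round(d["confidence"],2)) for d in nets.pinpoint(c,l)])
s=get_state();print(s)
E
```

```text
scene [[0.369, 0.929, -0.013], [0.732, -0.299, -0.612], [-0.572, 0.216, -0.791]] [-0.265, -0.322, 1.649] [[531.2, 0.0, 281.3], [0.0, 531.2, 218.9], [0.0, 0.0, 1.0]]
bookend [([0.541, 0.06, 0.001], 0.61)]
upright_back [([0.343, 0.437, -0.0], 0.84), ([0.53, 0.112, 0.004], 0.79)]
foot_inner [([0.374, 0.43, 0.073], 0.95), ([0.534, 0.086, 0.076], 0.88), ([0.54, 0.262, 0.002], 0.29)]
foot_end [([0.389, 0.435, 0.086], 0.9), ([0.543, 0.07, 0.093], 0.77), ([0.572, -0.204, -0.003], 0.6)]
book [([0.32, 0.222, 0.004], 0.91), ([0.706, 0.414, 0.003], 0.7), ([0.542, 0.26, 0.003], 0.58)]
book_face [([0.538, 0.242, -0.002], 0.96), ([0.303, 0.236, 0.002], 0.89)]
row []
car [([0.575, -0.201, -0.002], 0.68)]
dog [([0.697, 0.186, -0.002], 0.67), ([0.539, 0.259, 0.005], 0.65)]
doll [([0.712, 0.034, 0.003], 0.75)]
top [[0.008, -1.0, 0.005], [-0.992, -0.008, -0.129], [0.129, -0.004, -0.992]] [0.064, 0.563, 1.297] [[514.8, 0.0, 276.0], [0.0, 514.8, 210.4], [0.0, 0.0, 1.0]]
bookend [([0.539, 0.061, 0.004], 0.59)]
upright_back [([0.335, 0.436, 0.002], 0.79), ([0.527, 0.113, 0.005], 0.78)]
foot_inner [([0.368, 
[... 501 characters left out ...]
 0.81), ([0.574, -0.202, -0.0], 0.68)]
{'t': 1.1, 'q': array([ 1.60010071e+00,  3.58619138e-01,  1.18843373e-02, -9.26913702e-06,
       -1.22412000e+00, -2.88127111e-01]), 'qd': array([-0.00044575,  0.00107219,  0.0006686 , -0.00039974, -0.00147069,
        0.00131759]), 'joint_efforts': array([ 1.14915991e-03, -5.82402170e+01,  2.93293923e+01,  7.00196117e+00,
        1.24135838e-02, -1.70191430e-05]), 'eef_pos': array([0.1727531 , 0.65247956, 0.22654036]), 'ee_rot': array([ 3.14153412e+00, -8.25614409e-06, -2.58825875e-01]), 'force': array([-0.21324588,  0.22249458, -1.2413079 ]), 'moment': array([ 0.02328619,  0.04115601, -0.00355547]), 'gripper_force': 0.0, 'width': 0.08763772696088924}
```

View pics/scene0.png

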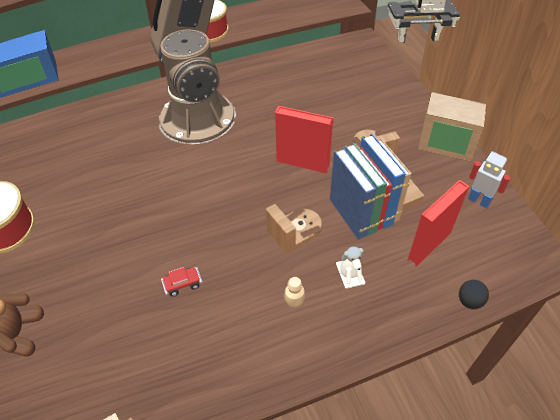

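View pics/top0.png

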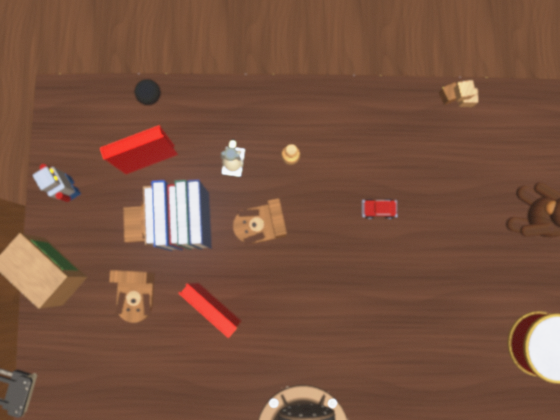

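The scene and top views agree. The target bookend is at top px (258,222), its wall at about x 0.54, y 0.06–0.09. The blue book's cover is near y 0.24 (px 205,215), the car at px (380,208), the doll at (291,154) and the dog at (232,160). The bookend is yawed slightly, so I'll measure that angle.

```bash
cat > h.py <<'E'
import cv2,numpy as np
from station import cams,nets,get_state,arm
def ray(f,px,z):
    u=cv2.undistortPoints(np.array([[px]],float),f["mtx"],np.array(f["D"],float)).ravel()
    R,t=np.array(f["R"]),np.array(f["t"]); c=-R.T@t; d=R.T@[u[0],u[1],1]
    return (c+d*(z-c[2])/d[2])[:2].round(4)
def crop(name,f,x0,y0,x1,y1,s):
    im=cv2.resize(f["img"][y0:y1,x0:x1,::-1],None,fx=s,fy=s,interpolation=cv2.INTER_CUBIC); cv2.imwrite(f"pics/{name}.png",im)
def grid(c,labels):
    for l in labels: print(c,l,[(np.round(d["centre"],3).tolist(),round(d["confidence"],2)) for d in nets.pinpoint(c,l)])
E
python3 - <<'E'
from h import *
f=cams.grab_frame("top"); crop("top1",f,140,165,300,285,5)
E
```

```text
(no output)
```

View pics/top1.png

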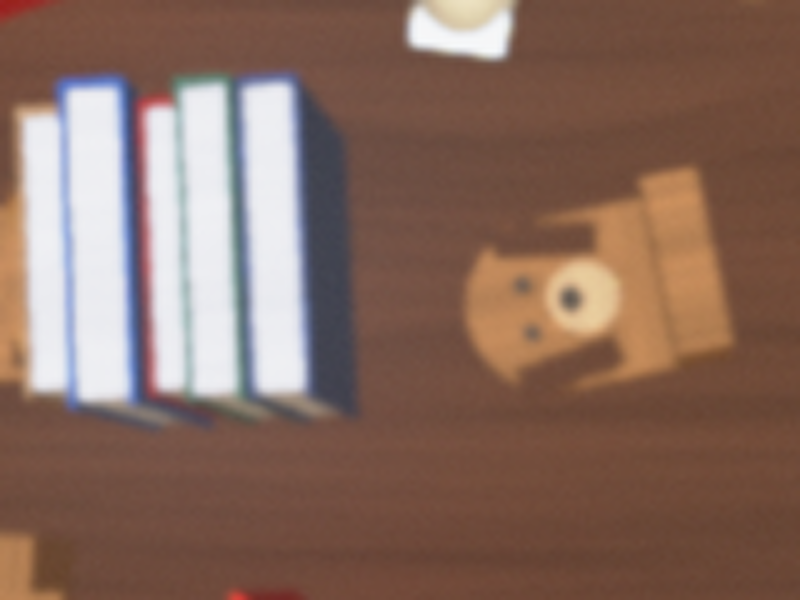

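The crop shows the wall top running from (640,180)/(695,168) to (680,358)/(733,345), and the cover's top edge from (297,75) to (312,395). The muzzle is at (583,298).

```bash
python3 - <<'E'
from h import *
f=cams.grab_frame("top")
P=lambda x,y,z:ray(f,(x/5+140-.4,y/5+165-.4),z)
for n,a,b,z in(("inner",(640,180),(680,358),.09),("outer",(695,168),(733,345),.09),("booktop",(297,75),(312,395),.185),("bookbot",(345,140),(357,412),0)):
    p,q=P(*a,z),P(*b,z); d=p-q; print(n,p,q,"mid",(p+q)/2,"yaw",np.arctan2(d[1],d[0]).round(3))
E
python3 -m creep '{"translation":[[0,0,40],[40,-50,0],[40,-50,0],[40,-50,0],[40,-50,0],[40,-50,0],[40,-50,0],[30,-50,0]],"spin":[-0.1,-0.14,-0.14,-0.14,-0.14,-0.14,-0.14,-0.14],"gripper":[0,0,0,0,0,0,0,0]}'
```

```text
inner [0.5799 0.0902] [0.4913 0.0696] mid [0.5356 0.0799] yaw 0.228
outer [0.5862 0.0628] [0.4979 0.0435] mid [0.54205 0.05315] yaw 0.215
booktop [0.6137 0.2486] [0.4654 0.2377] mid [0.53955 0.24315] yaw 0.073
bookbot [0.6137 0.2493] [0.4684 0.2395] mid [0.54105 0.2444 ] yaw 0.067
t: 2.0
eef_pos: [0.387, 0.3738, 0.2668]
ee_rot: [-3.141, 0.0, -1.344]
force: [1.1, 0.8, -0.2]
width: 0.0294
gripper_force: 0.0
```

```bash
python3 -m creep '{"translation":[[20,-40,0],[20,-40,0],[20,-40,0],[20,-40,0],[20,-40,0],[20,-40,0],[20,-20,0],[0,0,0]],"spin":[0,0,0,0,0,0,0,0],"gripper":[0,0,0,0,0,0,0,0]}'
```

```text
t: 2.8
eef_pos: [0.5274, 0.1129, 0.2664]
ee_rot: [3.142, -0.001, -1.342]
force: [-0.8, -0.7, -0.2]
width: 0.0004
gripper_force: 0.0
```

```bash
python3 -m creep '{"translation":[[3,0,-45],[0,0,-45],[0,0,-45],[0,0,-40],[0,0,-16],[0,0,0],[0,0,0]],"spin":[-0.01,0,0,0,0,0,0],"gripper":[0,0,0,0,0,0,0]}'; python3 - <<'E'
from h import *
f=cams.grab_frame("wrist");cv2.imwrite("pics/w1.png",f["img"][:,:,::-1]);print(f["R"],f["t"])
grid("wrist",["foot_inner","foot_end"]); print(get_state()["force"])
E
```

```text
t: 3.5
eef_pos: [0.5293, 0.1158, 0.0762]
ee_rot: [-3.141, -0.0, -1.348]
force: [0.5, 0.6, -0.7]
width: 0.0002
gripper_force: 0.0
[[-9.75219767e-01 -2.21238067e-01 -3.50657232e-04]
 [-2.13437068e-01  9.40413333e-01  2.64702439e-01]
 [-5.82324933e-02  2.58217895e-01 -9.64330076e-01]] [0.54246192 0.01162533 0.24502953]
wrist foot_inner [([0.534, 0.081, 0.071], 0.56)]
wrist foot_end [([0.534, 0.066, 0.092], 0.89)]
[-0.36255211 -0.59062384  0.27735866]
```

View pics/w1.png

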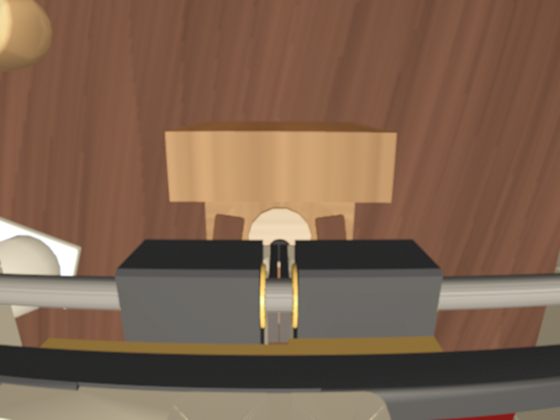

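The wrist view shows the wall square to the fingers, with its top between rows 132 and 201 and centred on col 280. Fingertips sit behind its inner face with a clear gap, so I can start the tipping push.

```bash
python3 -m creep '{"translation":[[1.8,-8,0],[1.8,-8,0],[1.1,-5,0],[1.1,-5,0],[1.1,-5,0],[1.1,-5,0]],"spin":[0,0,0,0,0,0],"gripper":[0,0,0,0,0,0]}';python3 - <<'E'
from h import *
f=cams.grab_frame("wrist");grid("wrist",["foot_inner","foot_end"]); print(get_state()["force"])
E
```

```text
t: 4.25
eef_pos: [0.5372, 0.079, 0.0757]
ee_rot: [-3.141, 0.0, -1.349]
force: [-0.4, 1.5, 0.9]
width: 0.0002
gripper_force: 0.8
wrist foot_inner [([0.536, 0.07, 0.077], 0.89)]
wrist foot_end [([0.538, 0.052, 0.092], 0.82)]
[0.50980587 1.60140253 0.20003694]
```

```bash
python3 -m creep '{"translation":[[1.1,-5,0],[1.1,-5,0],[1.1,-5,0],[1.1,-5,0]],"spin":[0,0,0,0],"gripper":[0,0,0,0]}';python3 - <<'E'
from h import *
f=cams.grab_frame("wrist");grid("wrist",["foot_inner","foot_end","bookend"]); cv2.imwrite("pics/w2.png",f["img"][:,:,::-1]);print(get_state()["force"])
E
```

```text
t: 4.8
eef_pos: [0.5414, 0.0589, 0.0755]
ee_rot: [3.142, -0.0, -1.349]
force: [0.6, 1.0, -0.4]
width: 0.0007
gripper_force: 0.2
wrist foot_inner [([0.541, 0.045, 0.075], 0.9), ([0.716, 0.038, 0.0], 0.54)]
wrist foot_end [([0.541, 0.029, 0.087], 0.81)]
wrist bookend []
[-0.26382278 -0.17166877 -0.96023145]
```

View pics/w2.png

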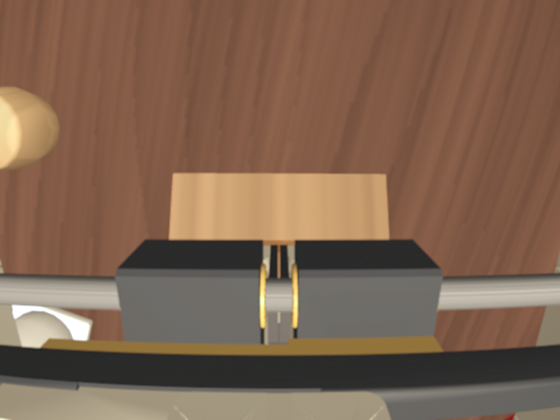

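The wall is tilted about 30° and still square to the fingers. Next I push past balance and move clear of the falling upright.

```bash
python3 -m creep '{"translation":[[1.1,-5,0],[1.1,-5,0],[1.5,-7,0],[2.5,-11,0],[4,-18,0],[4,-18,0],[0,0,0],[0,0,0]],"spin":[0,0,0,0,0,0,0,0],"gripper":[0,0,0,0,0,0,0,0]}';python3 - <<'E'
from h import *
for c in("top","scene"):
    f=cams.grab_frame(c);grid(c,["foot_end","bookend","upright_back","foot_inner"])
crop("scene2",f,220,150,420,300,4);print(get_state()["force"])
E
```

```text
t: 5.8
eef_pos: [0.5555, -0.0055, 0.0755]
ee_rot: [3.141, 0.0, -1.35]
force: [-0.3, 0.1, 0.0]
width: 0.0005
gripper_force: 0.0
top foot_end [([0.561, -0.031, 0.015], 0.62), ([0.388, 0.434, 0.093], 0.61)]
top bookend [([0.402, 0.433, -0.001], 0.89), ([0.542, 0.058, 0.005], 0.7), ([0.695, 0.186, 0.003], 0.66), ([0.559, -0.016, 0.026], 0.4)]
top upright_back [([0.539, 0.053, 0.06], 0.66), ([0.341, 0.434, 0.001], 0.56)]
top foot_inner [([0.374, 0.431, 0.071], 0.78), ([0.56, -0.014, 0.029], 0.7)]
scene foot_end [([0.563, -0.032, 0.016], 0.64), ([0.388, 0.437, 0.091], 0.63)]
scene bookend [([0.544, 0.056, 0.002], 0.6)]
scene upright_back [([0.541, 0.055, 0.059], 0.94), ([0.344, 0.44, -0.003], 0.58)]
scene foot_inner [([0.375, 0.431, 0.072], 0.92), ([0.555, -0.016, 0.032], 0.66)]
[-0.12068354  0.33507313 -0.14609893]
```

View pics/scene2.png

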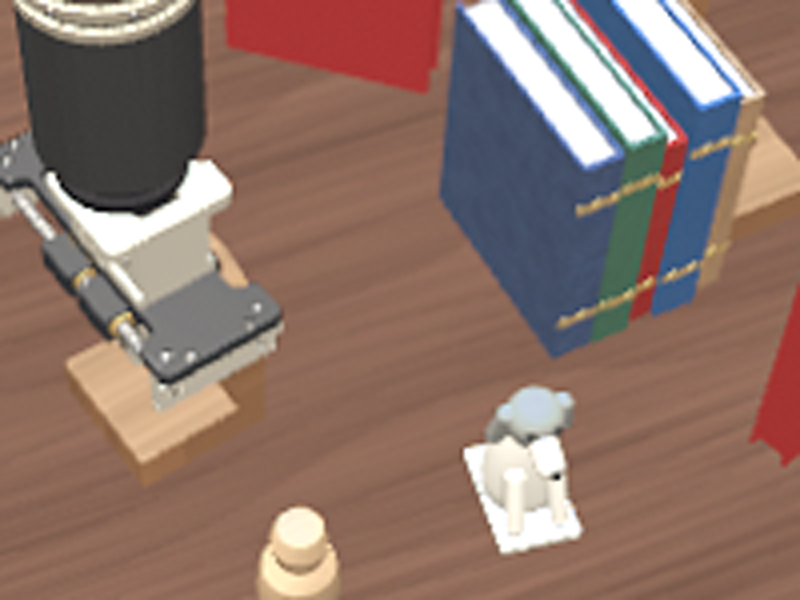

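It is standing, with the heel at about (0.542,0.057) and the foot end at about (0.562,-0.031), and the toys are untouched. I'll move over and down beyond the foot end and check the clearance to the dog.

```bash
python3 -m creep '{"translation":[[4,-20,0],[4,-20,0],[5,-20,0],[0,0,-30],[0,0,-30],[0,0,-5],[0,0,0]],"spin":[0,0,0,0,0,0,0],"gripper":[0,0,0,0.35,0.35,0.35,0.35]}';python3 - <<'E'
from h import *
for c in("top","scene"):
    f=cams.grab_frame(c);grid(c,["foot_end","bookend","upright_back","dog","doll","car"])
    if c=="top":
        for p in((410,8),(408,42),(507,58),(515,10)): print(ray(f,(p[0]/5+139.6,p[1]/5+164.6),.01))
f=cams.grab_frame("wrist");cv2.imwrite("pics/w3.png",f["img"][:,:,::-1]);grid("wrist",["foot_end"])
E
```

```text
t: 7.0
eef_pos: [0.5679, -0.0648, 0.0099]
ee_rot: [3.139, -0.0, -1.348]
force: [0.4, 0.3, 0.6]
width: 0.0264
gripper_force: 0.0
top foot_end [([0.562, -0.031, 0.013], 0.79), ([0.389, 0.434, 0.09], 0.61)]
top bookend [([0.402, 0.436, -0.004], 0.69), ([0.544, 0.059, 0.002], 0.66), ([0.573, -0.202, 0.001], 0.22)]
top upright_back [([0.54, 0.054, 0.062], 0.94), ([0.342, 0.433, 0.002], 0.84)]
top dog [([0.695, 0.186, -0.0], 0.87), ([0.542, 0.054, 0.065], 0.57)]
top doll [([0.712, 0.034, 0.001], 0.52)]
top car [([0.572, -0.205, -0.002], 0.93)]
[0.6838 0.2151]
[0.6653 0.2157]
[0.657  0.1627]
[0.6832 0.1589]
scene foot_end [([0.39, 0.433, 0.087], 0.73), ([0.56, -0.034, 0.016], 0.72)]
scene bookend [([0.545, 0.058, 0.005], 0.77), ([0.694, 0.186, 0.004], 0.52)]
scene upright_back [([0.543, 0.056, 0.062], 0.94), ([0.343, 0.434, -0.0], 0.65), ([0.539, 0.244, -0.0], 0.4)]
scene dog [([0.699, 0.189, -0.001], 0.95)]
scene doll [([0.711, 0.038, 0.001], 0.94)]
scene car [([0.572, -0.203, -0.004], 0.65)]
wrist foot_end [([0.56, -0.032, 0.016], 0.9)]
```

View pics/w3.png

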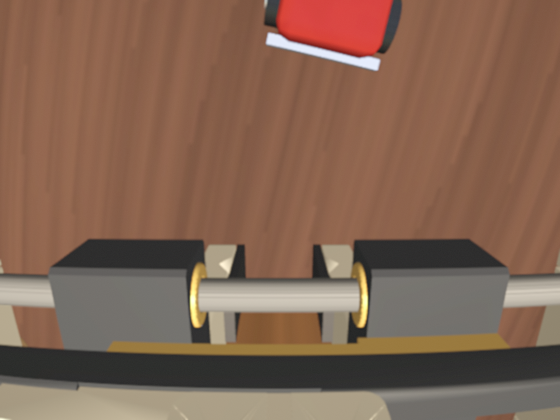

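The fingers straddle the middle of the foot end, and the wrist view shows the car well clear at (333,20). I start the sliding push and slowly turn the bookend to match the book's yaw (0.07).

```bash
python3 -m creep '{"translation":[[-2,8,0],[-2,8,0],[-1.5,6,0],[-1.5,7,0],[-1.5,7,0],[-1.5,7,0],[-1.5,7,0],[-1.5,7,0]],"spin":[0,0,0,0,0,-0.01,-0.02,-0.02],"gripper":[0.35,0.35,0.35,0.35,0.35,0.35,0.35,0.35]}';python3 - <<'E'
from h import *
for c in("top","scene"):
    f=cams.grab_frame(c);grid(c,["foot_end","bookend","upright_back"])
print(get_state()["force"])
E
```

```text
t: 8.6
eef_pos: [0.5551, -0.0072, 0.0105]
ee_rot: [3.141, -0.0, -1.4]
force: [-0.1, -3.3, -0.9]
width: 0.0305
gripper_force: 1.4
top foot_end [([0.388, 0.435, 0.089], 0.8), ([0.551, 0.006, 0.019], 0.58)]
top bookend [([0.4, 0.437, -0.001], 0.95), ([0.54, 0.097, 0.002], 0.75)]
top upright_back [([0.341, 0.434, -0.001], 0.74), ([0.538, 0.091, 0.061], 0.45)]
scene foot_end [([0.39, 0.436, 0.088], 0.57)]
scene bookend [([0.54, 0.099, 0.002], 0.97)]
scene upright_back [([0.342, 0.437, -0.002], 0.75), ([0.54, 0.096, 0.061], 0.66)]
[ 0.62154501  0.32966083 -0.79129511]
```

```bash
python3 -m creep '{"translation":[[-1.5,9,0],[-1.5,9,0],[-1.5,9,0],[-1.5,9,0],[-1.2,9,0],[-1.2,9,0],[-1.2,9,0],[-1.2,9,0]],"spin":[-0.02,-0.02,-0.02,-0.02,-0.02,0,0,0],"gripper":[0.35,0.35,0.35,0.35,0.35,0.35,0.35,0.35]}' && python3 -m creep '{"translation":[[-1.2,9,0],[-1.2,9,0],[-1.2,9,0],[-1,8,0]],"spin":[0,0,0,0],"gripper":[0.35,0.35,0.35,0.35]}';python3 - <<'E'
from h import *
for c in("top","scene"):
    f=cams.grab_frame(c);grid(c,["foot_end","bookend","upright_back","book_face","dog"])
    if c=="top":crop("top3",f,140,140,300,260,5)
print(get_state()["force"])
E
```

```text
t: 9.8
eef_pos: [0.5445, 0.0647, 0.0105]
ee_rot: [3.141, -0.0, -1.499]
force: [0.3, -3.0, -0.6]
width: 0.0304
gripper_force: 1.6
t: 10.2
eef_pos: [0.5399, 0.1002, 0.0105]
ee_rot: [3.141, -0.0, -1.499]
force: [0.8, -3.3, 0.6]
width: 0.0307
gripper_force: 1.5
top foot_end [([0.385, 0.433, 0.09], 0.67)]
top bookend [([0.4, 0.435, -0.003], 0.73)]
top upright_back [([0.339, 0.435, 0.0], 0.71)]
top book_face [([0.721, 0.415, -0.003], 0.93)]
top dog [([0.697, 0.186, 0.001], 0.92)]
scene foot_end [([0.39, 0.433, 0.087], 0.58), ([0.708, 0.037, 0.004], 0.15)]
scene bookend [([0.534, 0.207, 0.003], 0.8)]
scene upright_back [([0.342, 0.436, -0.006], 0.9), ([0.535, 0.202, 0.063], 0.88)]
scene book_face [([0.538, 0.244, -0.001], 0.64), ([0.716, 0.417, 0.003], 0.59), ([0.306, 0.238, -0.001], 0.57)]
scene dog [([0.695, 0.185, -0.001], 0.68)]
[-0.50835427  0.65428748  0.62542687]
```

View pics/top3.png

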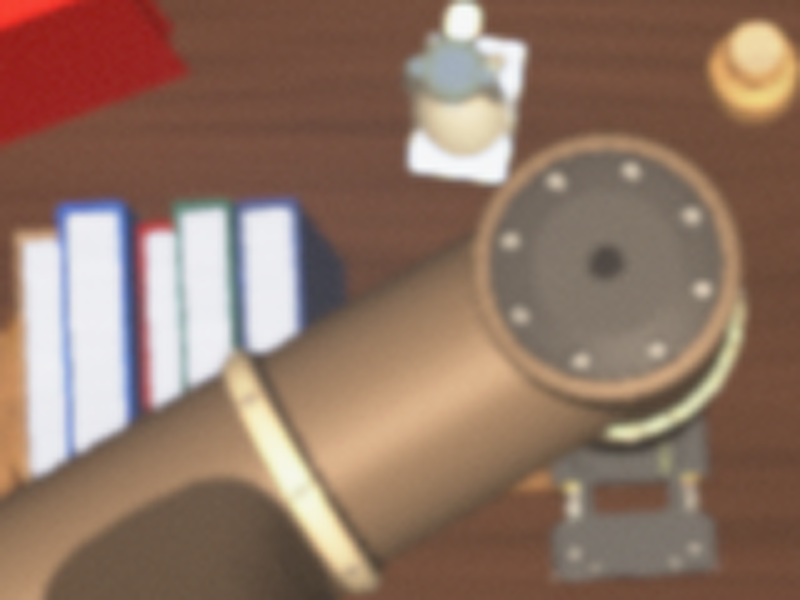

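The top view is blocked by the forearm, which crosses the books around (250,400). I'll check its height in the scene view.

```bash
python3 - <<'E'
from h import *
f=cams.grab_frame("scene");crop("scene4",f,200,60,440,240,3.3);print(get_state()["q"].round(3))
E
```

```text
[ 0.538  0.392 -0.518 -0.    -0.661 -0.467]
```

View pics/scene4.png

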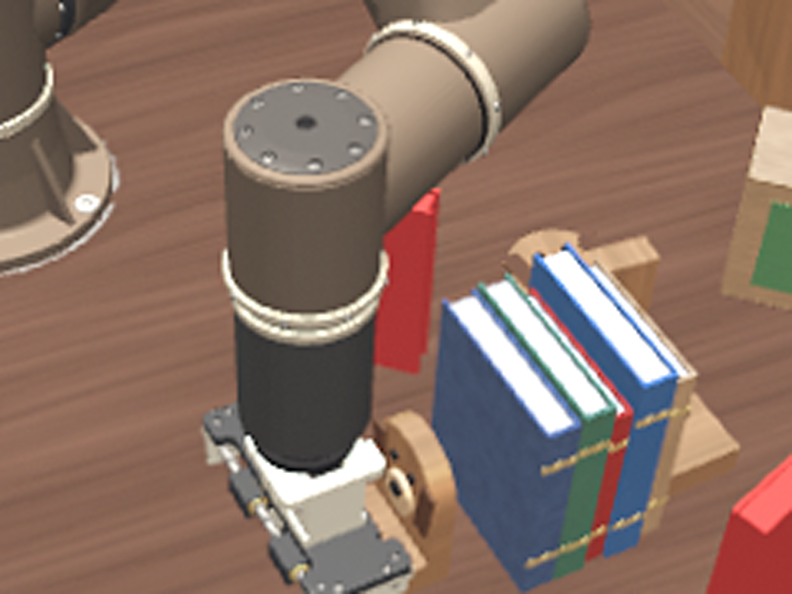

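The forearm is clear, well above the books, and the bookend is upright and approaching the cover squarely. About 36 mm remain.

```bash
python3 -m creep '{"translation":[[-0.6,7,0],[-0.6,7,0],[-0.5,6,0],[-0.5,6,0],[-0.3,4,0]],"spin":[0,0,0,0,0],"gripper":[0.35,0.35,0.35,0.35,0.35]}' ; python3 -m creep '{"translation":[[-0.2,2,0],[-0.2,2,0]],"spin":[0,0],"gripper":[0.35,0.35]}';python3 -m creep '{"translation":[[-0.2,2,0]],"spin":[0],"gripper":[0.35]}';python3 - <<'E'
from h import *
for c in("scene","top"):
    f=cams.grab_frame(c);grid(c,["bookend","upright_back","book_face","book"])
print(get_state()["force"])
E
```

```text
t: 11.35
eef_pos: [0.5374, 0.13, 0.0105]
ee_rot: [3.141, -0.0, -1.498]
force: [0.8, -3.1, 0.4]
width: 0.0308
gripper_force: 1.6
t: 11.55
eef_pos: [0.5371, 0.1336, 0.0105]
ee_rot: [3.141, -0.0, -1.499]
force: [0.4, -2.8, -0.3]
width: 0.0305
gripper_force: 1.5
t: 11.65
eef_pos: [0.5369, 0.1354, 0.0105]
ee_rot: [3.141, -0.0, -1.499]
force: [0.3, -3.1, 0.4]
width: 0.0307
gripper_force: 1.4
scene bookend [([0.531, 0.243, 0.002], 0.78), ([0.54, 0.262, 0.004], 0.64)]
scene upright_back [([0.339, 0.436, 0.002], 0.82), ([0.53, 0.239, 0.062], 0.8), ([0.53, 0.241, 0.006], 0.48)]
scene book_face [([0.714, 0.42, 0.005], 0.91), ([0.539, 0.246, -0.001], 0.81)]
scene book [([0.536, 0.262, 0.003], 0.76), ([0.707, 0.414, 0.0], 0.64)]
top bookend [([0.402, 0.438, -0.001], 0.62)]
top upright_back [([0.34, 0.434, 0.001], 0.7)]
top book_face [([0.302, 0.238, -0.003], 0.89), ([0.718, 0.413, -0.001], 0.66)]
top book [([0.312, 0.23, 0.001], 0.65)]
[0.08501913 0.29328793 0.31945136]
```

```bash
for i in 1 2 3; do python3 -m creep '{"translation":[[-0.1,1.5,0]],"spin":[0],"gripper":[0.35]}'|egrep "eef_pos|force: \["; done
```

```text
eef_pos: [0.5369, 0.1365, 0.0106]
force: [0.2, -4.0, 1.0]
eef_pos: [0.5367, 0.1379, 0.0106]
force: [0.8, -5.7, 2.1]
eef_pos: [0.5365, 0.1394, 0.0106]
force: [-0.3, -4.9, 2.3]
```

```bash
for i in 1 2; do python3 -m creep '{"translation":[[-0.1,1,0]],"spin":[0],"gripper":[0.35]}'|egrep "eef_pos|force: \["; done
```

```text
eef_pos: [0.5364, 0.1406, 0.0106]
force: [0.3, -5.0, 2.6]
eef_pos: [0.5364, 0.1417, 0.0106]
force: [0.0, -5.4, 3.9]
```

```bash
python3 -m creep '{"translation":[[0,0,0]],"spin":[0],"gripper":[0.35]}'|egrep "eef_pos|force: \[";python3 - <<'E'
from h import *
F=[]
for i in range(3):
    f=cams.grab_frame("scene");grid("scene",["bookend","upright_back","book_face","book","foot_inner"]);F.append(get_state()["force"])
print(np.mean(F,0));np.savez("f.npz",**f)
crop("scene5",f,280,120,440,240,5)
E
```

```text
eef_pos: [0.5364, 0.1418, 0.0106]
force: [-0.4, -4.0, 4.1]
scene bookend [([0.53, 0.248, 0.004], 0.81)]
scene upright_back [([0.343, 0.439, -0.001], 0.93), ([0.531, 0.245, 0.062], 0.76), ([0.537, 0.246, 0.003], 0.74)]
scene book_face [([0.535, 0.248, 0.001], 0.89), ([0.716, 0.418, -0.001], 0.66)]
scene book [([0.544, 0.263, 0.005], 0.97), ([0.705, 0.414, 0.0], 0.61)]
scene foot_inner [([0.371, 0.432, 0.071], 0.66), ([0.714, 0.035, 0.002], 0.39), ([0.527, 0.249, 0.004], 0.24)]
scene bookend [([0.529, 0.246, 0.005], 0.91)]
scene upright_back [([0.342, 0.435, -0.004], 0.89), ([0.529, 0.245, 0.062], 0.65), ([0.574, -0.202, -0.003], 0.26)]
scene book_face [([0.714, 0.42, 0.003], 0.89), ([0.538, 0.245, 0.001], 0.55), ([0.573, -0.202, -0.002], 0.41)]
scene book [([0.538, 0.26, 0.006], 0.76)]
scene foot_inner [([0.375, 0.43, 0.071], 0.77)]
scene bookend [([0.532, 0.245, 0.002], 0.64), ([0.697, 0.186, -0.001], 0.52), ([0.526, 0.242, 0.063], 0.48)]
scene upright_back [([0.528, 0.246, 0.063], 0.89), ([0.342, 0.437, 0.002], 0.84)]
scene book_face [([0.714, 0.42, -0.002], 0.62), ([0.54, 0.261, 0.003], 0.55)]
scene book [([0.706, 0.414, 0.001], 0.89), ([0.541, 0.262, 0.001], 0.63)]
scene foot_inner [([0.375, 0.43, 0.073], 0.72), ([0.573, -0.201, -0.002], 0.25)]
[-0.39208468 -4.61365247  3.74092527]
```

View pics/scene5.png

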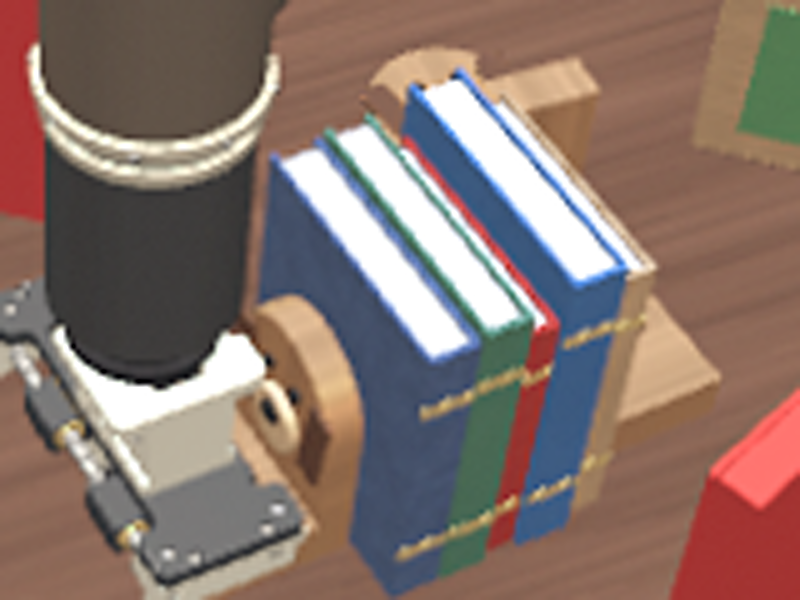

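The picture shows the bookend upright with its back at the cover (head around (310,330)) and the blue book against the green one. One more millimetre should show whether it is firm.

```bash
for i in 1; do python3 -m creep '{"translation":[[-0.1,1,0]],"spin":[0],"gripper":[0.35]}'|egrep "eef_pos|force: \["; done; python3 -c "
from h import *
print(get_state()['moment'],get_state()['ee_rot'])"
```

```text
eef_pos: [0.5364, 0.1427, 0.0105]
force: [0.6, -5.3, 2.0]
[-1.70169699 -0.00814223  0.02495278] [ 3.14153519e+00 -1.12288998e-04 -1.49891758e+00]
```

```bash
python3 -m creep '{"translation":[[0,-3,0],[0.5,-10,0],[1,-20,0],[2,-30,0],[2,-30,0],[2,-30,10],[0,-20,20],[0,0,0]],"spin":[0,0,0,0,0,0,0,0],"gripper":[0.35,0.35,0.35,0.35,0.35,0.35,0.35,0.35]}'|egrep "eef_pos|force: \[";python3 - <<'E'
from h import *
f=cams.grab_frame("scene");grid("scene",["bookend","upright_back","book_face","foot_inner","foot_end","dog","doll"])
f=cams.grab_frame("top");grid("top",["bookend","upright_back","book_face","foot_inner","foot_end","dog"])
f=cams.grab_frame("wrist");grid("wrist",["bookend","upright_back","foot_inner","foot_end"])
E
```

```text
eef_pos: [0.5452, -0.002, 0.0425]
force: [0.2, 1.0, 0.8]
scene bookend [([0.529, 0.247, 0.004], 0.95), ([0.532, 0.169, 0.032], 0.5)]
scene upright_back [([0.346, 0.437, -0.002], 0.64), ([0.528, 0.246, 0.059], 0.62)]
scene book_face [([0.538, 0.245, -0.001], 0.9), ([0.714, 0.418, 0.002], 0.67), ([0.305, 0.236, -0.001], 0.64)]
scene foot_inner [([0.374, 0.433, 0.072], 0.8), ([0.536, 0.17, 0.031], 0.78), ([0.535, 0.246, 0.002], 0.75)]
scene foot_end [([0.538, 0.156, 0.014], 0.96), ([0.386, 0.434, 0.088], 0.67)]
scene dog [([0.699, 0.189, -0.002], 0.69)]
scene doll [([0.712, 0.033, 0.003], 0.7)]
top bookend [([0.402, 0.437, 0.0], 0.79)]
top upright_back []
top book_face [([0.717, 0.414, -0.003], 0.86)]
top foot_inner [([0.374, 0.432, 0.069], 0.64)]
top foot_end [([0.388, 0.437, 0.091], 0.62)]
top dog [([0.698, 0.185, 0.0], 0.8)]
wrist bookend []
wrist upright_back []
wrist foot_inner []
wrist foot_end []
```

```bash
python3 -m creep '{"translation":[[0,0,45],[0,0,45],[0,0,45],[0,-40,30],[-10,-45,0],[-10,-45,0],[-10,-45,0],[-10,-45,0]],"spin":[0,0,0,0,0,0,0,0],"gripper":[0.35,0.35,0.35,0.35,0.35,0.35,0.35,0.35]}'|egrep "eef_pos";python3 - <<'E'
from h import *
for i in range(2):
  f=cams.grab_frame("top");grid("top",["bookend","upright_back","book_face","foot_inner","foot_end"])
# foot end (lower-contrast wood vs shelf): print hue/brightness profiles across image columns on rows through the bookend
im=f["img"].astype(int)
for r in (205,215,225,235): print(r,[tuple(im[r,c]) .__str__().replace("np.int64","") for c in range(196,252,3)])
cv2.imwrite("pics/top6.png",f["img"][:,:,::-1])
E
```

```text
eef_pos: [0.5032, -0.2217, 0.2059]
top bookend [([0.527, 0.25, 0.004], 0.91)]
top upright_back [([0.53, 0.243, 0.061], 0.77), ([0.341, 0.434, -0.003], 0.6)]
top book_face [([0.305, 0.233, -0.001], 0.82)]
top foot_inner [([0.535, 0.171, 0.03], 0.6), ([0.371, 0.432, 0.072], 0.59)]
top foot_end [([0.535, 0.157, 0.017], 0.97), ([0.386, 0.432, 0.09], 0.89)]
top bookend [([0.529, 0.248, 0.005], 0.74), ([0.401, 0.437, -0.002], 0.74)]
top upright_back [([0.528, 0.242, 0.064], 0.77), ([0.338, 0.436, 0.002], 0.63), ([0.529, 0.247, 0.005], 0.19)]
top book_face [([0.305, 0.235, -0.001], 0.86), ([0.715, 0.414, -0.001], 0.78), ([0.693, 0.183, 0.002], 0.64)]
top foot_inner [([0.37, 0.433, 0.071], 0.84), ([0.536, 0.169, 0.028], 0.7)]
top foot_end [([0.387, 0.437, 0.092], 0.77), ([0.534, 0.156, 0.015], 0.57)]
205 ['((229), (230), (235))', '((152), (159), (186))', '((66), (65), (77))', '((152), (106), (75))', '((181), (122), (75))', '((177), (120), (72))', '((107), (76), (60))', '((131), (94), (70))', '((155), (111), (79))', '((161), (115), (80))', '((164), (118), (81))', '((167), (119), (82))', '((16
[... 831 characters left out ...]
87))', '((183), (129), (87))', '((184), (132), (89))', '((184), (131), (88))', '((184), (131), (86))', '((185), (131), (87))', '((185), (132), (88))', '((186), (132), (87))', '((158), (111), (74))', '((107), (74), (57))', '((105), (70), (55))']
235 ['((231), (232), (237))', '((217), (219), (230))', '((77), (83), (106))', '((84), (71), (75))', '((164), (113), (72))', '((167), (113), (68))', '((144), (98), (66))', '((104), (75), (58))', '((167), (121), (83))', '((168), (120), (83))', '((166), (119), (81))', '((166), (119), (81))', '((165), (118), (79))', '((165), (118), (79))', '((166), (119), (79))', '((166), (118), (79))', '((154), (110), (73))', '((103), (70), (55))', '((104), (72), (56))']
```

```bash
python3 - <<'E'
from h import *
f=cams.grab_frame("top");im=f["img"].astype(float)
def edge(rows,c0,c1,z,ch,sgn):
    P=[]
    for r in rows:
        g=np.clip(sgn*np.gradient(im[r,c0:c1,ch]),0,None)
        if g.max()>5:
            k=g.argmax();s=slice(max(k-2,0),k+3);P.append(ray(f,((np.arange(c0,c1)[s]*g[s]).sum()/g[s].sum(),r),z))
    P=np.array(P);x,y=P.T
    k=np.polyfit(x,y,1);res=y-np.polyval(k,x);m=abs(res)<.0015;k=np.polyfit(x[m],y[m],1)
    print(len(x),m.sum(),"x",x.min(),x.max(),"yaw",np.arctan(k[0]).round(4),"y@.53",np.polyval(k,.53).round(4),"rms",np.std(y[m]-np.polyval(k,x[m])).round(4))
edge(range(202,236),238,251,.028,0,-1)   # foot end top edge
edge(range(186,243),192,204,.185,0,-1)   # book cover top (page->cloth)
edge(range(206,230),198,210,.128,0,1)  # back of upright vs cloth
edge(range(208,228),198,210,.128,0,1)
edge(range(188,198),198,216,0,0,1); edge(range(186,200),200,216,0,0,1)
E
```

```text
33 33 x 0.4986 0.5823 yaw 0.0734 y@.53 0.1508 rms 0.0002
57 57 x 0.469 0.5986 yaw 0.0734 y@.53 0.2449 rms 0.0003
24 24 x 0.5041 0.5598 yaw 0.0701 y@.53 0.2418 rms 0.0003
20 20 x 0.509 0.555 yaw 0.0755 y@.53 0.2419 rms 0.0002
10 5 x 0.6018 0.6261 yaw 0.4068 y@.53 0.2162 rms 0.0009
14 7 x 0.5964 0.6315 yaw 0.4098 y@.53 0.2164 rms 0.001
```

```bash
python3 - <<'E'
from h import *
a=cv2.imread("pics/top0.png").astype(int)[:,:,::-1];b=cv2.imread("pics/top6.png").astype(int)[:,:,::-1]
for r in(190,215,235):
    for n,i in(("a",a),("b",b)): print(r,n,*[f"{v[0]},{v[2]}" for v in i[r,178:206]])
E
```

```text
190 a 237,242 238,242 238,242 238,242 238,242 234,240 216,226 156,177 101,129 100,144 144,185 201,221 230,237 236,241 237,241 237,242 237,241 237,242 235,241 224,236 185,217 124,167 77,111 67,85 65,80 64,79 65,77 70,77
190 b 230,236 231,237 232,237 231,237 230,236 226,233 203,217 147,166 93,120 93,134 136,174 189,213 221,230 229,235 230,236 230,236 230,236 230,236 228,235 215,228 175,207 115,155 73,104 64,80 60,73 60,73 59,72 64,71
215 a 226,233 235,240 237,241 237,241 236,241 236,241 232,239 217,227 167,186 112,137 102,143 146,186 201,222 229,237 235,241 236,241 236,241 235,241 236,241 234,240 224,235 190,218 129,170 82,118 69,89 66,81 65,80 67,80
215 b 217,225 228,235 230,236 229,236 229,236 229,236 224,232 205,218 155,174 104,128 97,135 136,174 189,214 220,230 228,235 229,235 228,235 228,236 228,235 227,234 215,227 178,207 121,159 77,108 68,82 90,76 129,80 159,84
235 a 193,211 228,236 237,241 237,242 238,242 237,242 237,242 233,239 214,225 155,175 103,132 104,145 150,186 206,223 231,238 237,242 238,242 237,242 238,242 237,242 235,241 225,236 188,218 125,167 82,115 69,86 68,82 65,78
235 b 182,197 219,227 230,236 231,237 231,237 231,237 230,236 225,233 203,217 145,164 96,122 96,135 141,176 193,214 223,231 230,236 231,237 231,237 231,237 231,236 228,235 217,230 176,209 118,156 77,106 64,80 65,73 84,75
```

```bash
python3 - <<'E'
from h import *
a=cv2.imread("pics/top0.png").astype(int)[:,:,::-1];b=cv2.imread("pics/top6.png").astype(int)[:,:,::-1]
for r in(190,194,197,240,243):
    for n,i in(("a",a),("b",b)): print(r,n,*[f"{v[0]-v[2]}" for v in i[r,198:220]])
f=cams.grab_frame("scene"); s0=cv2.imread("pics/scene0.png").astype(int)[:,:,::-1]; s1=f["img"].astype(int)
def pr(X): 
    v=cv2.projectPoints(np.array([X],float),cv2.Rodrigues(np.array(f["R"]))[0],np.array(f["t"]),f["mtx"],np.array(f["D"],float))[0].ravel(); return v
for X in((.612,.249,0),(.612,.249,.185),(.46,.24,.185)):
    u,v=pr(X).round().astype(int);print(X,u,v)
    for n,i in(("a",s0),("b",s1)): print(n,*[f"{w[0]-w[2]}" for w in i[v-4,u-12:u+13]])
E
```

```text
190 a -32 -43 -34 -18 -15 -15 -12 -7 3 20 34 38 41 44 43 41 44 42 43 44 45 44
190 b -32 -40 -31 -16 -13 -13 -13 -7 6 20 33 37 39 41 41 40 42 42 43 43 42 44
194 a -25 -40 -38 -20 -14 -15 -15 -14 -14 -9 1 22 36 41 41 43 42 43 42 42 41 42
194 b -28 -37 -34 -19 -12 -11 -12 -12 -11 -10 4 20 35 39 40 40 41 41 39 40 38 40
197 a -21 -40 -39 -23 -15 -15 -14 -14 -14 -12 -1 17 35 40 42 41 41 42 42 44 42 42
197 b -24 -38 -36 -21 -14 -11 -13 -13 -11 -9 1 19 34 39 40 40 41 41 40 41 41 42
240 a -5 -6 -17 -34 -34 -21 -14 -13 -13 -13 -12 -10 -1 19 37 44 46 48 46 48 48 48
240 b -6 -9 -20 -32 -31 -16 -10 -12 -8 -9 -2 6 20 36 50 54 55 53 53 54 58 61
243 a 14 11 -1 -17 -24 -17 -14 -12 -13 -11 -11 -11 -2 18 38 44 46 47 48 47 47 48
243 b 14 10 0 -16 -22 -16 -10 -10 -9 -9 -9 -9 -1 19 38 43 44 45 45 46 47 46
(0.612, 0.249, 0) 356 239
a 51 50 50 51 50 51 50 51 49 51 26 -23 -39 -37 -37 -36 -38 -38 -39 -39 -41 -44 -45 5 16
b 51 51 51 51 52 50 49 50 50 52 27 -23 -40 -37 -36 -37 -37 -38 -38 -40 -43 -43 -45 6 17
(0.612, 0.249, 0.185) 364 192
a -35 -37 -37 -37 -35 -35 -36 -35 -36 -34 -66 -59 -19 0 0 0 0 0 0 0 -7 -44 -86 -84 -31
b -36 -37 -37 -38 -36 -35 -36 -35 -35 -35 -67 -59 -18 0 0 0 0 0 0 0 -7 -45 -87 -84 -31
(0.46, 0.24, 0.185) 332 149
a 117 118 118 118 117 118 117 118 115 115 110 71 48 52 55 54 55 54 56 53 52 52 54 55 52
b 117 118 118 118 117 118 118 118 115 115 109 73 49 51 54 56 53 55 55 55 53 52 54 55 53
```

The bookend and book yaws agree (0.073), but the book hasn't moved at all, so a 2–3 mm gap may remain. I'll go back and push until contact shows clearly, using a slightly higher contact point.

```bash
python3 -m creep '{"translation":[[10,45,0],[10,45,0],[10,45,0],[8,45,0],[3,45,0],[2,45,0],[0,35,0],[0,0,0]],"spin":[0,0,0,0,0,0,0,0],"gripper":[0.35,0.35,0.35,0.35,0.35,0.35,0.35,0.35]}'|egrep "eef_pos|force: \["; python3 -c "
from h import *
print(get_state()['moment'],get_state()['ee_rot'])"
```

```text
eef_pos: [0.5471, 0.0887, 0.2055]
force: [-0.6, -0.3, -0.1]
[-0.00199836  0.00409276 -0.02893077] [-3.14110672e+00  3.99081149e-04 -1.49471404e+00]
```

```bash
python3 -m creep '{"translation":[[-7,10,0],[0,0,-48],[0,0,-48],[0,0,-48],[0,0,-46],[0,0,0]],"spin":[-0.004,0,0,0,0,0],"gripper":[0.35,0.35,0.35,0.35,0.35,0.35]}'|egrep "eef_pos|force: \["; python3 -m creep '{"translation":[[-0.6,8,0],[-0.6,8,0],[-0.6,8,0],[-0.6,8,0],[-0.4,5,0]],"spin":[0,0,0,0,0],"gripper":[0.35,0.35,0.35,0.35,0.35]}'|egrep "eef_pos|force: \["; python3 -c "
from h import *
print(get_state()['moment'],get_state()['ee_rot'])"
```

```text
eef_pos: [0.5354, 0.0923, 0.0103]
force: [-0.4, -1.3, 0.8]
eef_pos: [0.5377, 0.1333, 0.0169]
force: [-0.3, 0.0, -0.4]
[ 0.07447549 -0.08434639  0.00720222] [-3.13938808e+00  1.23382568e-03 -1.50203104e+00]
```

```bash
for i in 1 2 3 4 5 6 7; do python3 -m creep '{"translation":[[-0.1,1.5,0]],"spin":[0],"gripper":[0.35]}'|egrep "eef_pos|force: \["|tr '\n' ' '; python3 -c "
from h import *
print(get_state()['moment'].round(2))"; done
```

```text
eef_pos: [0.5372, 0.1344, 0.0163] force: [-0.2, -0.1, -1.2] [ 0.07 -0.02  0.01]
eef_pos: [0.5368, 0.1352, 0.0158] force: [-0.5, -0.7, 0.3] [ 0.04 -0.11 -0.01]
eef_pos: [0.5367, 0.1363, 0.0155] force: [0.3, 0.2, 0.4] [ 0.07 -0.01 -0.  ]
eef_pos: [0.5366, 0.1377, 0.0155] force: [0.4, 0.1, 0.0] [ 0.08 -0.05 -0.02]
eef_pos: [0.5365, 0.1393, 0.0155] force: [-0.4, -0.5, -0.8] [ 0.08 -0.12  0.02]
eef_pos: [0.5365, 0.1408, 0.0155] force: [0.7, -0.3, 0.4] [ 0.06 -0.01  0.03]
eef_pos: [0.5364, 0.1424, 0.0155] force: [-0.8, -0.4, -0.3] [ 0.07 -0.02  0.  ]
```

```bash
for i in 1 2 3 4; do python3 -m creep '{"translation":[[-0.1,1,0]],"spin":[0],"gripper":[0.35]}'|egrep "eef_pos|force: \["|tr '\n' ' '; python3 -c "
from h import *
print(get_state()['moment'].round(2))"; done; python3 - <<'E'
from h import *
s0=cv2.imread("pics/scene0.png").astype(int)[:,:,::-1]
f=cams.grab_frame("scene");s1=f["img"].astype(int)
for i in(s0,s1): print(*[w[0]-w[2] for w in i[188,360:390]]); print(*[w[0]-w[2] for w in i[235,344:370]])
grid("scene",["bookend","upright_back","foot_end"])
E
```

```text
eef_pos: [0.5361, 0.1431, 0.0155] force: [0.6, -4.3, 1.5] [-1.19 -0.36 -0.04]
eef_pos: [0.5359, 0.1439, 0.0155] force: [0.9, -3.6, 0.5] [-1.2  -0.22 -0.05]
eef_pos: [0.5358, 0.1448, 0.0155] force: [1.3, -5.5, 1.7] [-2.05 -0.3   0.07]
eef_pos: [0.5356, 0.1455, 0.0155] force: [1.6, -6.7, 1.2] [-2.35 -0.41 -0.06]
-36 -34 -66 -59 -19 0 0 0 0 0 0 0 -7 -44 -86 -84 -31 -9 -9 -10 -10 -11 -12 -10 -14 -18 92 104 101 104
51 50 50 51 50 51 50 51 49 51 26 -23 -39 -37 -37 -36 -38 -38 -39 -39 -41 -44 -45 5 16 34
-35 -33 -52 -89 -24 0 0 0 0 0 0 0 -8 -45 -87 -93 -53 -12 -9 -11 -10 -10 -11 -11 -14 -18 90 103 102 104
51 50 51 51 51 51 51 50 49 51 48 6 -41 -38 -37 -36 -36 -37 -38 -40 -41 -42 -44 -9 9 35
scene bookend [([0.536, 0.261, 0.004], 0.74)]
scene upright_back [([0.344, 0.438, -0.002], 0.95), ([0.53, 0.247, 0.061], 0.89)]
scene foot_end [([0.388, 0.438, 0.091], 0.8), ([0.698, 0.188, -0.0], 0.32)]
```

The bookend is now in contact: force rose to 6.7 N and the book shifted about 0.7 mm in the image. I'll nudge once more to seat it flat, then back off.

```bash
for i in 1 2; do python3 -m creep '{"translation":[[-0.1,0.9,0]],"spin":[0],"gripper":[0.35]}'|egrep "eef_pos|force: \["|tr '\n' ' ';done;echo; python3 -m creep '{"translation":[[0,-3,0],[0.5,-10,0],[1,-20,0],[1,-30,0],[0,-10,20],[0,0,45],[0,0,45],[0,0,45]],"spin":[0,0,0,0,0,0,0,0],"gripper":[0.35,0.35,0.35,0.35,0.35,0.35,0.35,0.35]}'|egrep "eef_pos|force: \["; python3 -m creep '{"translation":[[0,-40,30],[-10,-45,0],[-10,-45,0],[-10,-45,0],[-10,-45,0],[0,-30,0],[0,0,0]],"spin":[0,0,0,0,0,0,0],"gripper":[0.35,0.35,0.35,0.35,0.35,0.35,0.35]}'|egrep "eef_pos|force: \["
python3 - <<'E'
from h import *
s0=cv2.imread("pics/scene0.png").astype(int)[:,:,::-1]
f=cams.grab_frame("scene");s1=f["img"].astype(int)
for i in(s0,s1): print(*[w[0]-w[2] for w in i[188,360:390]]); print(*[w[0]-w[2] for w in i[235,344:370]])
grid("scene",["bookend","upright_back","foot_end","book_face","dog","doll","car"])
f=cams.grab_frame("top");im=f["img"].astype(float);grid("top",["bookend","upright_back","foot_end","dog"])
def edge(rows,c0,c1,z,ch,sgn):
    P=[]
    for r in rows:
        g=np.clip(sgn*np.gradient(im[r,c0:c1,ch]),0,None)
        k=g.argmax();s=slice(max(k-2,0),k+3);P.append(ray(f,((np.arange(c0,c1)[s]*g[s]).sum()/g[s].sum(),r),z))
    x,y=np.array(P).T;k=np.polyfit(x,y,1);print("x",x.min(),x.max(),"yaw",np.arctan(k[0]).round(4),"y@.53",np.polyval(k,.53).round(4),np.std(y-np.polyval(k,x)).round(4))
edge(range(203,235),237,251,.028,0,-1)
edge(range(186,243),192,204,.185,0,-1)
edge(range(208,228),197,210,.128,0,1)
E
```

```text
eef_pos: [0.5355, 0.1462, 0.0155] force: [2.7, -12.3, 1.9] eef_pos: [0.5354, 0.1463, 0.0155] force: [6.0, -15.7, 0.8] 
eef_pos: [0.538, 0.0748, 0.1723]
force: [1.1, 0.1, 0.0]
eef_pos: [0.4977, -0.1778, 0.2006]
force: [-0.3, 0.5, -0.4]
-36 -34 -66 -59 -19 0 0 0 0 0 0 0 -7 -44 -86 -84 -31 -9 -9 -10 -10 -11 -12 -10 -14 -18 92 104 101 104
51 50 50 51 50 51 50 51 49 51 26 -23 -39 -37 -37 -36 -38 -38 -39 -39 -41 -44 -45 5 16 34
-36 -34 -42 -85 -63 0 0 0 0 0 0 0 -8 -46 -83 -92 -63 -18 -10 -11 -10 -11 -11 -11 -13 -18 92 104 102 104
51 52 51 51 52 51 50 49 49 50 47 22 -21 -39 -36 -37 -37 -36 -39 -39 -39 -42 -43 -13 8 34
scene bookend [([0.532, 0.251, 0.001], 0.69)]
scene upright_back [([0.342, 0.438, -0.001], 0.86), ([0.529, 0.249, 0.062], 0.63), ([0.712, 0.036, 0.003], 0.22)]
scene foot_end [([0.539, 0.155, 0.016], 0.69), ([0.388, 0.434, 0.087], 0.65)]
scene book_face [([0.715, 0.413, 0.002], 0.91), ([0.536, 0.247, -0.001], 0.87), ([0.698, 0.188, 0.0], 0.64), ([0.308, 0.238, 0.0], 0.59)]
scene dog [([0.7, 0.186, -0.0], 0.59)]
scene doll [([0.71, 0.035, 0.004], 0.78), ([0.538, 0.248, -0.0], 0.57)]
scene car []
top bookend [([0.529, 0.248, 0.002], 0.91), ([0.4, 0.434, -0.003], 0.88)]
top upright_back [([0.342, 0.431, 0.0], 0.63), ([0.527, 0.246, 0.063], 0.58)]
top foot_end [([0.385, 0.433, 0.089], 0.88), ([0.534, 0.162, 0.015], 0.57)]
top dog [([0.696, 0.187, 0.003], 0.72)]
x 0.5012 0.5823 yaw 0.0621 y@.53 0.1542 0.0003
x 0.469 0.5986 yaw 0.0649 y@.53 0.2467 0.0003
x 0.5089 0.5549 yaw 0.054 y@.53 0.2448 0.0002
```

```bash
python3 -c "
from station import arm
print(arm.job_done())"
```

```text
the job is handed in; nothing more can be done
None
```

The bookend is back on its foot with its back flat against the blue book's cover and its full width on it; the books stand, the toys show no sign of being moved (the car was last checked mid-job), and the job is handed in, with no verdict returned.

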